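Pack out the gap in the clamping channel and hold the slide shut

TASK

One metal packer already stands in the channel of the clamping jig, against its fixed stop. Stand as many of the equal packers from the bench behind it, upright and face to face like the first, as it takes for the short-stroke, spring-loaded slide to reach the stack (one may do, a second may not fit, or both may be needed); then push the slide by its post until its sprung nose bears on the stack and is felt to give, pressing the stack against the stop but not driving the nose to the end of its travel. Finish while still holding the slide there, and do not shift or knock over the jar or the tape measure on the way.

Things in the scene. Friction and masses are not known exactly. Their poses are not given: they have to be found in the camera images.
- bed: Clamping jig, fixed to the bench: grey base plate 90 (x) x 280 (y) x 12 mm with a channel along its own y axis. The channel floor is 12 mm above the bench, 64 mm wide between two dark lips that stand 6 mm above the floor. Origin: centre of the underside, on the channel's centre line; +y points along the channel from the slide to the stop.
- slide: Dark carriage at the bed's -y end, 56 (x) x 70 (y) x 40 mm; on its middle an upright bright post 30 (x) x 20 (y) mm, 39 to 87 mm above the channel floor. Origin: on the channel floor under the post, at rest at bed y = -90 mm. Slides only along bed +y, at most 43 mm, against a return spring (3 N at rest, 5.6 N at 43 mm) that draws it back when let go.
- slide_post (a point): Point on the axis of the slide's post, 68 mm above the channel floor (80 mm above the bench, 19 mm below the post's top); moves with the slide.
- nose_tip (a point): Centre of the front face of the slide's sprung nose, a round steel plunger with a 28 mm disc at its front; 24 mm above the channel floor, 55 mm ahead (bed +y) of the post's axis when not pressed in. At rest it is at bed y = -35 mm.
- nose (a joint): How far the nose is pressed back into the slide, m: 0 free, 0.014 at the end of its travel. Its spring gives about 2.4 N at first, then 0.8 N more per mm (13.6 N at the end).
- stop: Dark steel stop clamped in the channel at the bed's +y end, 52 (x) x 30 (y) x 45 mm; its place along the channel varies from job to job but it does not move. Origin: centre of its underside on the channel floor; axes as the bed's.
- stop_face (a point): Centre of the stop's face that looks at the slide (15 mm from the stop's origin towards bed -y), 24 mm above the channel floor. The gap from nose_tip at rest to this face is 68 to 102 mm.
- packer1: Aluminium packer, a block 52 (x) x 25 (y, its thickness) x 45 mm tall with two dark holes in each broad face, about 0.16 kg. Origin: centre of its underside. It starts standing in the channel within 2 mm of the stop, its thickness along the channel.
- packer2: Equal packer (52 x 25 x 45 mm, thickness along its own y), standing upright on the bench to the right of the jig. Origin: centre of its underside.
- packer3: Equal packer (52 x 25 x 45 mm, thickness along its own y), standing upright on the bench to the right of the jig. Origin: centre of its underside.
- jar: White jar with a blue lid, 56 mm across, 48 mm tall, standing on the bench near the packers; a bystander. Origin: centre of its underside.
- tape: Yellow and black tape measure, 34 x 81 x 63 mm tall, standing on the bench at the far right; a bystander. Origin: centre of its underside.

How it is judged (in metres and radians):
On the way, in this order (a step that is already met when the one before it is completed fails the run):
1. a second packer stands in the channel, upright and in line with the first (((x of packer2 in the frame of bed between -0.008 and 0.008 m and y of packer2 in the frame of bed between -0.03 and 0.09 m and z of packer2 in the frame of bed between 0.009 and 0.015 m and angle between packer2's own z axis and vertical below 0.12 rad and angle between the y axis of packer2 and the y axis of bed, either way round below 0.15 rad) or (x of packer3 in the frame of bed between -0.008 and 0.008 m and y of packer3 in the frame of bed between -0.03 and 0.09 m and z of packer3 in the frame of bed between 0.009 and 0.015 m and angle between packer3's own z axis and vertical below 0.12 rad and angle between the y axis of packer3 and the y axis of bed, either way round below 0.15 rad))), for 0.2 s.
2. the slide is pushed up so that its nose gives against the stack and the stack bears on the stop (x of packer1 in the frame of bed between -0.008 and 0.008 m and y of packer1 in the frame of bed between -0.03 and 0.09 m and z of packer1 in the frame of bed between 0.009 and 0.015 m and angle between packer1's own z axis and vertical below 0.12 rad and angle between the y axis of packer1 and the y axis of bed, either way round below 0.15 rad and (((x of packer2 in the frame of bed between -0.008 and 0.008 m and y of packer2 in the frame of bed between -0.03 and 0.09 m and z of packer2 in the frame of bed between 0.009 and 0.015 m and angle between packer2's own z axis and vertical below 0.12 rad and angle between the y axis of packer2 and the y axis of bed, either way round below 0.15 rad) and (x of packer3 in the frame of bed between -0.008 and 0.008 m and y of packer3 in the frame of bed between -0.03 and 0.09 m and z of packer3 in the frame of bed between 0.009 and 0.015 m and angle between packer3's own z axis and vertical below 0.12 rad and angle between the y axis of packer3 and the y axis of bed, either way round below 0.15 rad)) or ((x of packer2 in the frame of bed between -0.008 and 0.008 m and y of packer2 in the frame of bed between -0.03 and 0.09 m and z of packer2 in the frame of bed between 0.009 and 0.015 m and angle between packer2's own z axis and vertical below 0.12 rad and angle between the y axis of packer2 and the y axis of bed, either way round below 0.15 rad) and (height (world z) of packer3 between -0.006 and 0.006 m and angle between packer3's own z axis and vertical below 0.12 rad)) or ((x of packer3 in the frame of bed between -0.008 and 0.008 m and y of packer3 in the frame of bed between -0.03 and 0.09 m and z of packer3 in the frame of bed between 0.009 and 0.015 m and angle between packer3's own z axis and vertical below 0.12 rad and angle between the y axis of packer3 and the y axis of bed, either way round below 0.15 rad) and (height (world z) of packer2 between -0.006 and 0.006 m and angle between packer2's own z axis and vertical below 0.12 rad))) and value of joint nose between 0.0025 and 0.013 m and contact force between stop and packer1 above 1 N and contact force between the fingers and slide above 3 N), for 0.2 s.
At the end, for the whole second after the job is handed in: Packer 1 and at least one more stand upright (0.12 rad) in the channel, within 8 mm and 0.15 rad of its line; an unused one stands on the bench. Nose pressed in 2.5 to 13 mm, stop bears over 1 N, fingers act on the slide with over 3 N, all under 20 mm/s (all of step 2 and linear speed of each of packer1, packer2, packer3, slide below 0.02 m/s); the arm keeps its last pose, push and grip.
It fails at once if the jar is shifted by more than 30 mm or knocked over (distance of jar from where it was at the start of the episode above 0.03 m or angle between jar's own z axis and vertical above 0.5 rad).
It fails at once if the tape measure is shifted by more than 30 mm or knocked over (distance of tape from where it was at the start of the episode above 0.03 m or angle between tape's own z axis and vertical above 0.5 rad).
It also fails if it takes over 64 s, if anything falls off the work surface, if the arm or the gripper's body presses on something with over 40 N, if the wrist force passes 120 N, or if a joint passes its speed limit or range.

ROBOT

A 6-joint arm with a two-finger parallel gripper is mounted at the origin on a cart in front of the work surface, level with it; the furniture and walls round the work are solid. World frame = base frame: x ahead of the robot, y to its left, z up, the work surface at z = 0. Lengths are in mm, angles in rad, forces in N, time in s.
With the tool pointing down it reaches from about 275 to 1000 mm from the base axis. Payload 8.4 kg.
Tool frame: the origin (TCP) lies at the centre of the arm's flange, where the gripper is bolted on; the fingertips stand r.tip_extent ahead of it and the grasp point (between the pads) lies 155 mm ahead of it (r.tip_extent is the distance from the TCP to the fingertips, in mm); z points along the fingers, y is the direction in which the jaws open and shut (so a half turn about z gives the same grasp; the last joint's range is limited). The gripper opens to 85 mm and grips with 20 to 120 N. Pads are 22 mm wide; open, the fingers measure 114 mm over their backs; the gripper's body (76 mm by 85 mm) begins 54 mm behind the grasp point. The pads swing forward as they close: fully open they stand 13 mm farther back than shut.
Start: joints at [1.2, 0.353, 1.633, -0, 1.155, -0.002], TCP at [225.309, 582.98, 404.681] pointing down, gripper open.
Joint ranges: [-2.63, 2.63], [-0.92, 2.1], [0.06, 2.66], [-1.3, 4.44], [0, 2.69], [-3.02, 3.02]. Speed limits (rad/s): [2.22, 2.22, 2.79, 3.14, 3.14, 3.14].

INTERFACE

Orientations are given as [roll, pitch, yaw] about the fixed x, y, z axes, in that order (R = Rz(yaw) Ry(pitch) Rx(roll)).
In Python, from rig import sense, grab_frame, job, r gives the robot as it stands. The module is installed in compiled form; this text tells all that it offers.
- The arm moves only by the shell command python3 -m creep 'ROWS' [FORCE]. ROWS is JSON, a list of rows, each a list of 7 numbers: the turn, a rotation vector about the tool's x, y, z in rad, then the shift along the tool's x, y, z in mm, then the closure, from 0 (fully open) to 1 (shut). In form: [[wx, wy, wz, dx, dy, dz, fingers], ...]. A call has 1 to 10 rows; each row shifts and turns the pose as measured when the row begins, along the tool's axes as they then stand; what a row does not reach is not made up. A row lasts 1/12 s, in which the tool goes at most 41.7 mm and 7.16 degrees, less where a joint would pass 70% of its speed; a pose out of reach is approached as far as the arm can. A call with a gripper value outside its range is refused whole. The fingers move at their own pace and stop on an object; FORCE is the grip in N (left out, the last holds). Time passes only in rows, so rows that do not move let the fingers close. It gives the time, the measured TCP pose, the force and the opening at its end, in the units of the state.
- sense(): the state, without advancing time (a new reading comes with each control period).
- grab_frame(name): name is "side" or "top"; returns a dict with "color" (480x640x3 uint8, red, green, blue), "mtx" (3x3 intrinsics, pixels), "T" (4x4, takes a point from camera to world coordinates). Camera axes: x right, y down, z forward; pixel columns grow to the right and rows downward; lengths in mm; the calibration is good to about 2 mm. A picture is of the moment at which its call begins. There is no depth.
- job.sign_off(): hands the job in, once; it reports no verdict.
The state is a dict: "clock": time; "qpos": joint angles; "qvel": joint speeds; "joint_efforts": joint torques, N m; "eef_pos": TCP position; "tcp_rot": TCP orientation; "contact_force": force on the tool from outside, world axes, zero at the start; "wrist_torque": the same for the moment, N m; "opening": opening from 0.0 (shut) to 1.0 (fully open).
Only numpy, scipy, OpenCV 4.12 (cv2) and the standard library are available. Lean on these libraries where they do the work, as an engineer would, in place of code of your own. Each camera call takes 0.05 s, during which the arm holds its last target.

## Working session

There is one attempt and no reset: what is moved stays moved. The work goes in short steps, Python scripts to look and compute and a shell command to move; the robot and the scene stay as the last step left them, time stands still between calls to the robot, and variables do not carry over. Pictures are saved under pics/ and viewed, and the job is handed in when it is done.

```bash
ls; mkdir -p pics; python3 - <<'E'
from rig import sense, grab_frame, job, r
import cv2
s=sense();print(s); print(r.tip_extent)
for n in("side","top"):
    f=grab_frame(n);cv2.imwrite(f"pics/{n}0.png",f["color"][:,:,::-1]);print(n,f["mtx"].tolist(),f["T"].round(3).tolist())
E
```

```text
pics
{'clock': 0.0, 'qpos': array([ 1.19960598e+00,  3.53649958e-01,  1.63413783e+00,  9.93848260e-07,
        1.15516172e+00, -2.40769562e-03]), 'qvel': array([-1.34218882e-03,  1.18718490e-03, -8.86427623e-04, -2.22522734e-03,
        5.11784055e-06, -1.39946740e-03]), 'joint_efforts': array([ 3.20103791e-03, -6.05273366e+01, -3.42058754e+01,  3.56296532e-04,
        9.73213348e-03,  1.00324638e-05]), 'eef_pos': array([225.22099548, 582.76317604, 403.95879415]), 'tcp_rot': array([-3.14023581e+00, -4.17556144e-06,  2.77280960e+00]), 'contact_force': array([-0.15792476, -1.32996551,  0.12940345]), 'wrist_torque': array([0.01361602, 0.00491859, 0.01077368]), 'opening': 1.0025442059415313}
173.4
side [[434.7643295732789, 0.0, 315.29749050099326], [0.0, 434.7643295732789, 237.25419728281878], [0.0, 0.0, 1.0]] [[0.977, -0.135, 0.166, 338.169], [-0.213, -0.558, 0.802, -916.479], [-0.016, -0.819, -0.574, 625.449], [0.0, 0.0, 0.0, 1.0]]
top [[601.0212262994237, 0.0, 325.52227526239375], [0.0, 601.0212262994237, 240.0056871141672], [0.0, 0.0, 1.0]] [[-0.031, -0.982, 0.189, 254.013], [-1.0, 0.031, -0.002, -147.769], [-0.004, -0.189, -0.982, 1283.013], [0.0, 0.0, 0.0, 1.0]]
```

View pics/side0.png

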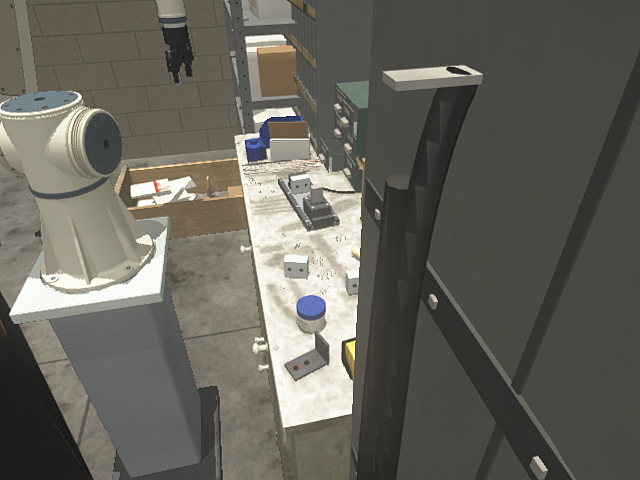

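View pics/top0.png

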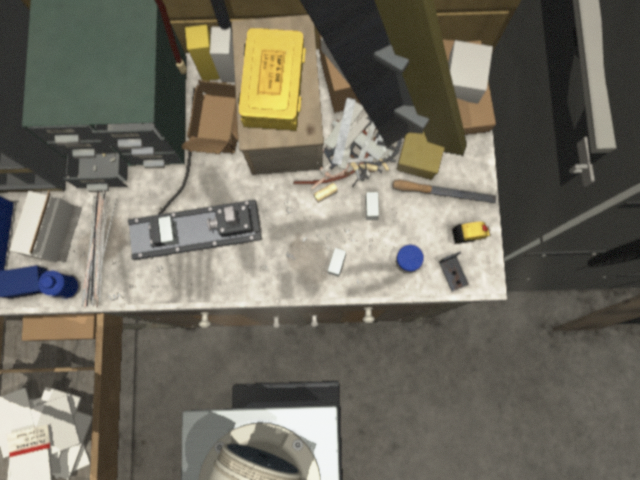

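The top view shows the jig at about (195,230), with the slide on its right (233,218) and packer1 at (166,230). The loose packers are at (338,261) and (372,205), the jar at (410,258) and the tape at (471,232). I'll zoom in next.

```bash
cat > h.py <<'E'
import numpy as np,cv2
from rig import sense, grab_frame, job, r
def ray(f,uv,z):
    K=f["mtx"];T=f["T"];d=T[:3,:3]@np.linalg.inv(K)@np.array([uv[0],uv[1],1.]);o=T[:3,3]
    return o+d*(z-o[2])/d[2]
def proj(f,p):
    T=f["T"];c=T[:3,:3].T@(np.array(p,float)-T[:3,3]);q=f["mtx"]@c;return q[:2]/q[2]
def crop(f,x0,y0,x1,y1,s,name):
    c=f["color"][y0:y1,x0:x1,::-1];cv2.imwrite("pics/"+name,cv2.resize(c,None,fx=s,fy=s,interpolation=cv2.INTER_CUBIC))
E
python3 - <<'E'
from h import *
f=grab_frame("top")
crop(f,120,190,270,270,5,"t_bed.png");crop(f,310,180,440,280,6,"t_pk.png")
f=grab_frame("side")
crop(f,260,150,370,300,4,"s_bed.png")
E
```

```text
(no output)
```

View pics/t_bed.png

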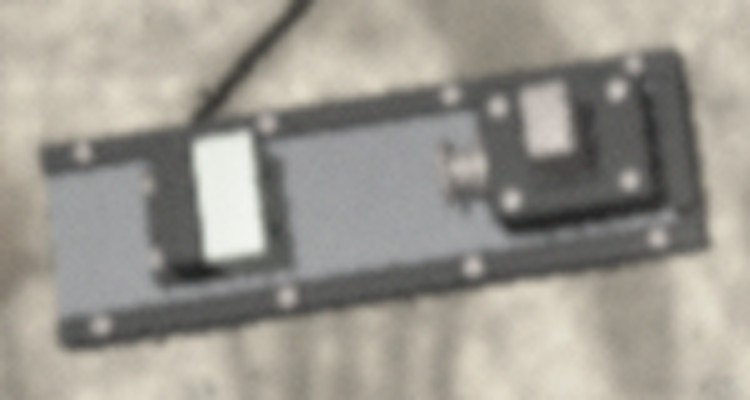

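View pics/t_pk.png

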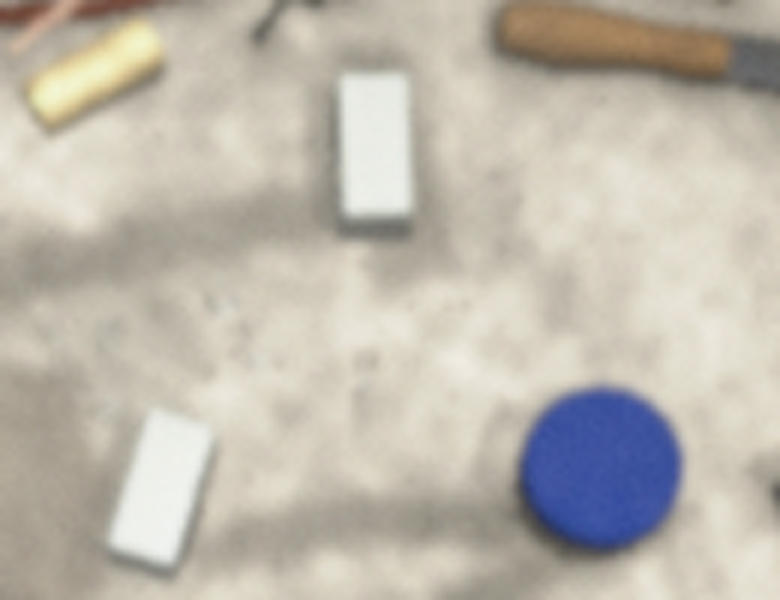

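View pics/s_bed.png

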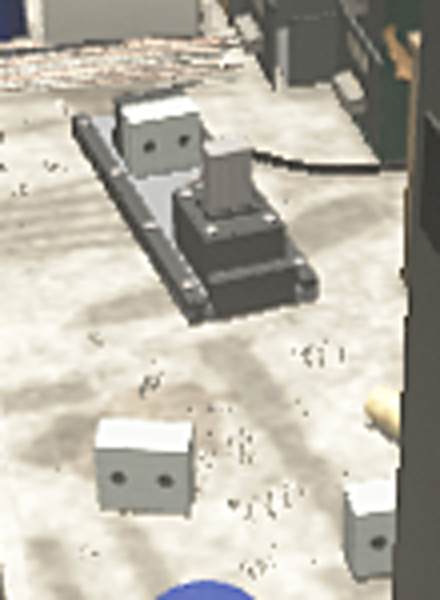

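The top-view crop shows the bed corners at crop px (42,150), (682,50), (706,245) and (65,345). The post is at (547,120), the nose at about (460,172), and packer1's white top at (229,195). Both loose packers are upright. Now the measurements.

```bash
cat >> h.py <<'E'
def white(f,x0,y0,x1,y1,thr=205,s=6):
    c=cv2.resize(f["color"][y0:y1,x0:x1],None,fx=s,fy=s,interpolation=cv2.INTER_CUBIC)
    m=(c.min(2)>thr).astype(np.uint8)*255
    cs,_=cv2.findContours(m,cv2.RETR_EXTERNAL,cv2.CHAIN_APPROX_NONE);k=max(cs,key=cv2.contourArea)
    b=cv2.boxPoints(cv2.minAreaRect(k)); return (b+0.5)/s-0.5+[x0,y0]
def rect(f,box,z):
    P=np.array([ray(f,b,z)[:2] for b in box]);c=P.mean(0);e=[P[1]-P[0],P[2]-P[1]]
    e.sort(key=np.linalg.norm);L=[np.linalg.norm(v) for v in e]
    yaw=np.arctan2(e[1][1],e[1][0]);  # long axis dir
    return c.round(1),np.round(L,1),round(yaw%np.pi,3)
def bar(a): return ((np.array(a)+0.5)/5-0.5+[120,190])
E
python3 - <<'E'
from h import *
f=grab_frame("top")
for n,w,z in(("p1",(150,210,180,250),57),("A",(322,245,352,278),45),("B",(360,188,386,224),45)):
    for t in(200,215): print(n,t,rect(f,white(f,*w,thr=t),z))
c=np.array([ray(f,bar(p),18)[:2] for p in((42,150),(682,50),(706,245),(65,345))])
print(c.round(1)); print("edges",[np.linalg.norm(c[(i+1)%4]-c[i]).round(1) for i in range(4)],"ctr",c.mean(0))
ax=(c[0]+c[3]-c[1]-c[2])/2;ax/=np.linalg.norm(ax);print("bed +y dir",ax,np.arctan2(ax[1],ax[0]))
post=ray(f,bar((545,120)),99)[:2];d=c.mean(0)
ex=np.array([ax[1],-ax[0]])
inb=lambda p:((p-d)@ex,(p-d)@ax)
print("post",post,inb(post))
print("nose",inb(ray(f,bar((443,172)),36+14)[:2]))
print("p1",inb(rect(f,white(f,150,210,180,250),57)[0]))
j=ray(f,(603/6+310,466/6+180),48);print("jar",j)
print("tape",ray(f,(471,232),50))
E
```

```text
p1 200 (array([524.1, 183.9]), array([22.9, 49.8]), np.float64(0.139))
p1 215 (array([524.1, 184.1]), array([21.6, 48. ]), np.float64(0.139))
A 200 (array([ 456.1, -176.2]), array([33. , 71.2]), np.float64(2.577))
A 215 (array([ 448. , -171.4]), array([22. , 49.3]), np.float64(2.81))
B 200 (array([ 567.8, -251.2]), array([22.9, 49.6]), np.float64(3.123))
B 215 (array([ 567.6, -251.1]), array([21.3, 47.1]), np.float64(3.117))
[[555.4 275.2]
 [591.2  -1.7]
 [504.6 -11.3]
 [469.6 262.7]]
edges [np.float64(279.2), np.float64(87.2), np.float64(276.2), np.float64(86.6)] ctr [530.19262028 131.21296756]
bed +y dir [-0.12737503  0.99185463] 1.6985183244027067
post [542.12312055  44.64496751] (np.float64(0.8067204852622213), np.float64(-87.38251925511175))
nose (np.float64(-1.823588310161807), np.float64(-35.781956345889455))
p1 (np.float64(0.767204069089336), np.float64(53.021187114972435))
jar [ 448.45325039 -325.39197483   48.        ]
tape [ 498.49926343 -454.66223719   50.        ]
```

Sizes agree with the ones given: bed about 278 x 87 and packers about 22-25 x 49-52. The bed is yawed about 0.13 rad. Packer1's front is at bed y ≈ 40, so with one more packer the slide would need about 50 mm of travel, over its 43 mm. Both packers are therefore needed, which leaves about 25 mm of free travel. I'll turn the tool first, then move to packer A at (448,-171.5).

```bash
cat >> h.py <<'E'
def go(x,y,z,yaw):
    s=sense();R=cv2.Rodrigues
    from scipy.spatial.transform import Rotation as Ro
    M=Ro.from_euler('xyz',s["tcp_rot"]);T=Ro.from_euler('xyz',[np.pi,0,yaw])
    d=np.array([x,y,z])-s["eef_pos"]
    print("t",round(s["clock"],2),"pos",s["eef_pos"].round(1),"rot",s["tcp_rot"].round(3),"op",round(s["opening"],3),"F",s["contact_force"].round(1))
    print("turn(tool)",(M.inv()*T).as_rotvec().round(3),"shift now",M.inv().apply(d).round(1),"shift after turn",T.inv().apply(d).round(1))
E
python3 -m creep '[[0,0,0.12,0,0,0,0],[0,0,0.12,0,0,0,0],[0,0,0.12,0,0,0,0],[0,0,0.12,0,0,0,0],[0,0,0.12,0,0,0,0],[0,0,0.12,0,0,0,0],[0,0,0.12,0,0,0,0],[0,0,0.12,0,0,0,0],[0,0,0.12,0,0,0,0],[0,0,0.12,0,0,0,0]]'
python3 -c "
from h import *
go(448,-171.5,185,1.24)"
```

```text
clock: 1.08
eef_pos: [225.1, 582.4, 402.8]
tcp_rot: [-3.14, 0.003, 1.529]
contact_force: [0.6, 0.6, 0.8]
opening: 0.998
t 1.08 pos [225.1 582.4 402.8] rot [-3.140e+00  3.000e-03  1.529e+00] op 0.998 F [0.6 0.6 0.8]
turn(tool) [-0.001  0.003  0.289] shift now [-743.1  254.8  220. ] shift after turn [-640.6  455.7  217.8]
```

```bash

python3 -m creep '[[0,0,0.11,0,0,0,0],[0,0,0.11,0,0,0,0],[0,0,0.08,0,0,0,0],[0,0,0,-16,11,0,0],[0,0,0,-32,23,0,0],[0,0,0,-32,23,0,0],[0,0,0,-32,23,0,0],[0,0,0,-32,23,0,0],[0,0,0,-32,23,0,0],[0,0,0,-32,23,0,0]]'
python3 -c "
from h import *
go(448,-171.5,185,1.24)"
```

```text
clock: 1.92
eef_pos: [289.3, 331.7, 401.0]
tcp_rot: [-3.141, 0.001, 1.211]
contact_force: [1.1, -0.0, 0.2]
opening: 1.0
t 1.92 pos [289.3 331.7 401. ] rot [-3.141e+00  1.000e-03  1.211e+00] op 1.0 F [ 1.1 -0.   0.2]
turn(tool) [-0.001  0.001 -0.029] shift now [-415.1  325.7  216.1] shift after turn [-424.4  313.5  216. ]
```

```bash

python3 -m creep '[[0,0,-0.02,-32,24,0,0],[0,0,0,-32,24,0,0],[0,0,0,-32,24,0,0],[0,0,0,-32,24,0,0],[0,0,0,-32,24,0,0],[0,0,0,-32,24,0,0],[0,0,0,-32,24,0,0],[0,0,0,-32,24,0,0],[0,0,0,-32,24,0,0],[0,0,0,-32,24,0,0]]'
python3 -c "
from h import *
go(448,-171.5,185,1.24)"
```

```text
clock: 2.75
eef_pos: [408.0, -68.1, 403.5]
tcp_rot: [3.135, -0.003, 1.237]
contact_force: [1.5, 0.5, 0.7]
opening: 1.0
t 2.75 pos [408.  -68.1 403.5] rot [ 3.135e+00 -3.000e-03  1.237e+00] op 1.0 F [1.5 0.5 0.7]
turn(tool) [ 0.006 -0.003 -0.003] shift now [-85.2  70.3 218.7] shift after turn [-84.8  71.4 218.5]
```

```bash

python3 -m creep '[[0.006,0,0,-30,25,20,0],[0,0,0,-26,22,30,0],[0,0,0,-17,14,30,0],[0,0,0,-8,6,30,0],[0,0,0,-2,2,20,0],[0,0,0,0,0,0,0]]'
python3 -c "
from h import *
go(448,-171.5,185,1.24)
f=grab_frame('top');crop(f,270,190,420,300,5,'t2.png')"
```

```text
clock: 3.25
eef_pos: [448.4, -177.0, 276.5]
tcp_rot: [3.127, -0.003, 1.227]
contact_force: [-1.4, 1.0, -0.3]
opening: 1.002
t 3.25 pos [ 448.4 -177.   276.5] rot [ 3.127e+00 -3.000e-03  1.227e+00] op 1.002 F [-1.4  1.  -0.3]
turn(tool) [ 0.014 -0.003 -0.013] shift now [ 4.8 -3.5 91.5] shift after turn [ 5.  -2.1 91.5]
```

View pics/t2.png

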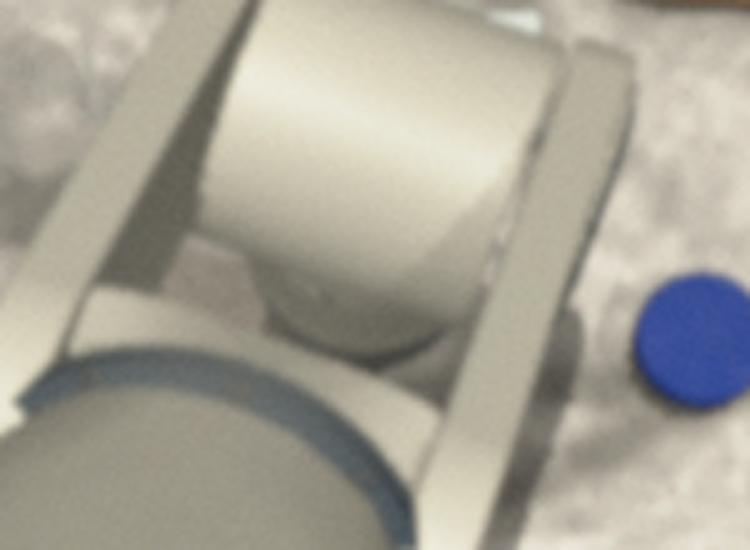

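From above, the arm hides the packer. I'll correct the pose, lower partway, and check with the side camera.

```bash

python3 -m creep '[[0.014,0,-0.013,5,-2,15,0],[0,0,0,0,0,20,0],[0,0,0,0,0,0,0]]'
python3 -c "
from h import *
go(448,-171.5,185,1.24)
f=grab_frame('side');crop(f,230,160,380,320,4,'s2.png')"
```

```text
clock: 3.55
eef_pos: [449.9, -170.9, 245.9]
tcp_rot: [3.137, -0.003, 1.242]
contact_force: [-0.8, -0.3, 0.2]
opening: 0.997
t 3.55 pos [ 449.9 -170.9  245.9] rot [ 3.137e+00 -3.000e-03  1.242e+00] op 0.997 F [-0.8 -0.3  0.2]
turn(tool) [ 0.004 -0.003  0.002] shift now [-1.4 -1.9 60.9] shift after turn [-1.2 -1.6 60.9]
```

View pics/s2.png

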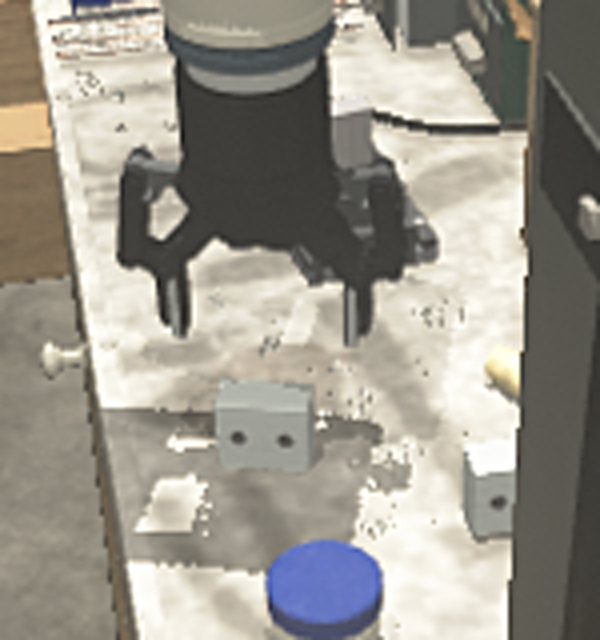

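The fingertips at (180,335) and (352,340) straddle the packer's top centre (265,385) evenly, so I'll descend and grip.

```bash

python3 -m creep '[[0.004,-0.003,0,-1,-2,20,0],[0,0,0,0,0,20,0],[0,0,0,0,0,18,0],[0,0,0,0,0,7,0],[0,0,0,0,0,0,0]]'
python3 -c "
from h import *
go(448,-171.5,180,1.24)"
python3 -m creep '[[0,0,0,0,0,0,0.5],[0,0,0,0,0,0,0.5],[0,0,0,0,0,0,0.5],[0,0,0,0,0,0,0.5],[0,0,0,0,0,0,0.5],[0,0,0,0,0,0,0.5]]' 60
python3 -c "
from h import *
go(448,-171.5,180,1.24)"
```

```text
clock: 4.02
eef_pos: [453.3, -171.2, 190.8]
tcp_rot: [3.126, 0.001, 1.244]
contact_force: [0.0, -0.1, 0.4]
opening: 0.997
t 4.02 pos [ 453.3 -171.2  190.8] rot [3.126e+00 1.000e-03 1.244e+00] op 0.997 F [ 0.  -0.1  0.4]
turn(tool) [0.016 0.001 0.004] shift now [-2.  -5.1 10.7] shift after turn [-2.  -4.9 10.8]
clock: 4.52
eef_pos: [455.1, -171.3, 197.1]
tcp_rot: [3.119, 0.001, 1.245]
contact_force: [0.1, 0.0, -0.8]
opening: 0.597
t 4.52 pos [ 455.1 -171.3  197.1] rot [3.119e+00 1.000e-03 1.245e+00] op 0.597 F [ 0.1  0.  -0.8]
turn(tool) [0.022 0.001 0.005] shift now [-2.4 -7.  17. ] shift after turn [-2.5 -6.7 17.1]
```

The arm drifts up and tilts slightly during hold rows, so the grip is too high. I'll reopen, go lower with compensation, and grip again.

```bash

python3 -m creep '[[0,0,0,0,0,1,0],[0,0,0,0,0,1,0],[0,0,0,0,0,1,0],[0,0,0,0,0,1,0]]'
python3 -c "
from h import *
go(450,-171.5,178,1.24)"
python3 -m creep '[[0.012,0,0,-1,-2,9,0],[0.012,0,0,-1,-2,9,0],[0,0,0,0,0,2,0]]'
python3 -c "
from h import *
go(450,-171.5,178,1.24)"
```

```text
clock: 4.85
eef_pos: [455.7, -171.7, 193.6]
tcp_rot: [3.117, 0.001, 1.245]
contact_force: [-1.1, 0.5, -0.5]
opening: 0.997
t 4.85 pos [ 455.7 -171.7  193.6] rot [3.117e+00 1.000e-03 1.245e+00] op 0.997 F [-1.1  0.5 -0.5]
turn(tool) [0.024 0.001 0.005] shift now [-1.7 -5.9 15.4] shift after turn [-1.7 -5.5 15.6]
clock: 5.1
eef_pos: [451.4, -172.5, 171.9]
tcp_rot: [-3.141, 0.001, 1.245]
contact_force: [-1.1, 0.5, -0.4]
opening: 1.0
t 5.1 pos [ 451.4 -172.5  171.9] rot [-3.141e+00  1.000e-03  1.245e+00] op 1.0 F [-1.1  0.5 -0.4]
turn(tool) [-0.001  0.001  0.005] shift now [ 0.5 -1.6 -6.1] shift after turn [ 0.5 -1.6 -6.1]
```

```bash

python3 -m creep '[[0,0,0,0,-1,-3,0],[0,0,0,0,0,0,0.5],[0,0,0,0,0,1,0.5],[0,0,0,0,0,1,0.5],[0,0,0,0,0,1,0.5],[0,0,0,0,0,1,0.5]]' 60
python3 -c "
from h import *
go(450,-171.5,178,1.24)
f=grab_frame('side');crop(f,230,160,380,320,4,'s3.png')"
```

```text
clock: 5.6
eef_pos: [450.4, -172.3, 171.7]
tcp_rot: [-3.139, 0.001, 1.245]
contact_force: [-4.0, 1.4, 17.0]
opening: 0.601
t 5.6 pos [ 450.4 -172.3  171.7] rot [-3.139e+00  1.000e-03  1.245e+00] op 0.601 F [-4.   1.4 17. ]
turn(tool) [-0.003  0.001  0.005] shift now [ 0.7 -0.7 -6.3] shift after turn [ 0.7 -0.7 -6.3]
```

View pics/s3.png

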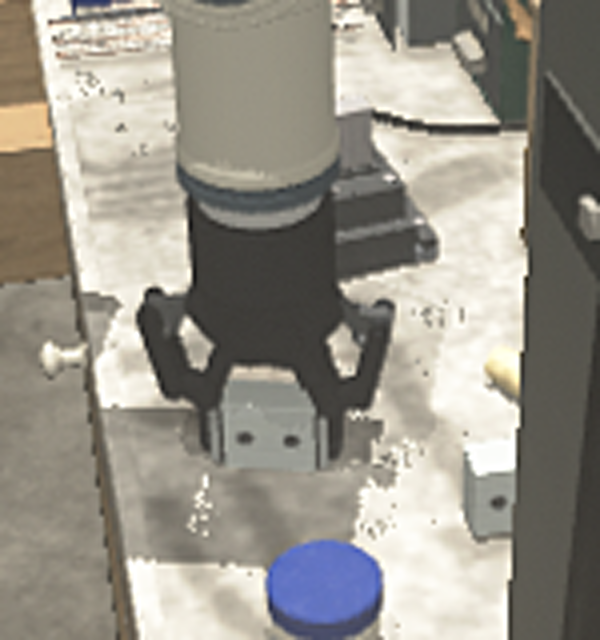

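It's gripped at (265,435), but the 17 N upward force says the tips touch the bench. In the channel the tips must clear the lips, so I'll regrip about 10 mm higher.

```bash

python3 -m creep '[[0,0,0,0,0,0,0.2],[0,0,0,0,0,-6,0.2],[0,0,0,0,0,-5,0.2],[0,0,0,0,0,0,0.2]]'
python3 -c "
from h import *
go(450,-171.5,182,1.24)"
```

```text
clock: 5.98
eef_pos: [450.4, -172.3, 184.4]
tcp_rot: [-3.139, 0.001, 1.245]
contact_force: [0.3, -0.5, -0.2]
opening: 0.803
t 5.98 pos [ 450.4 -172.3  184.4] rot [-3.139e+00  1.000e-03  1.245e+00] op 0.803 F [ 0.3 -0.5 -0.2]
turn(tool) [-0.002  0.001  0.005] shift now [ 0.6 -0.6  2.4] shift after turn [ 0.6 -0.6  2.4]
```

```bash

python3 -m creep '[[0,0,0,0,0,2,0.5],[0,0,0,0,0,0.5,0.5],[0,0,0,0,0,0.5,0.5],[0,0,0,0,0,0.5,0.5]]' 60
python3 -c "
from h import *
go(450,-171.5,182,1.24)"
python3 -m creep '[[0,0,0,0,0,-25,0.5],[0,0,0,0,0,-40,0.5],[0,0,0,0,0,-40,0.5],[0,0,0,0,0,-20,0.5],[0,0,0,0,0,0,0.5]]' 60
python3 -c "
from h import *
ax=np.array([-0.129,0.9916])
for y in (26,):
  p=np.array([530.2,131.2])+y*ax;print(p);go(p[0],p[1],193,1.70)
f=grab_frame('side');crop(f,230,100,380,260,4,'s4.png')"
```

```text
clock: 6.32
eef_pos: [450.7, -172.3, 182.8]
tcp_rot: [-3.141, 0.001, 1.245]
contact_force: [-3.3, 1.2, 15.3]
opening: 0.601
t 6.32 pos [ 450.7 -172.3  182.8] rot [-3.141e+00  1.000e-03  1.245e+00] op 0.601 F [-3.3  1.2 15.3]
turn(tool) [-0.001  0.001  0.005] shift now [ 0.6 -0.9  0.8] shift after turn [ 0.6 -0.9  0.8]
clock: 6.73
eef_pos: [449.6, -171.8, 309.6]
tcp_rot: [-3.132, 0.001, 1.245]
contact_force: [1.0, -0.6, -0.9]
opening: 0.601
[526.846  156.9816]
t 6.73 pos [ 449.6 -171.8  309.6] rot [-3.132e+00  1.000e-03  1.245e+00] op 0.601 F [ 1.  -0.6 -0.9]
turn(tool) [-0.009 -0.001 -0.455] shift now [336.2 -31.  116.6] shift after turn [316.  118.9 116.6]
```

View pics/s4.png

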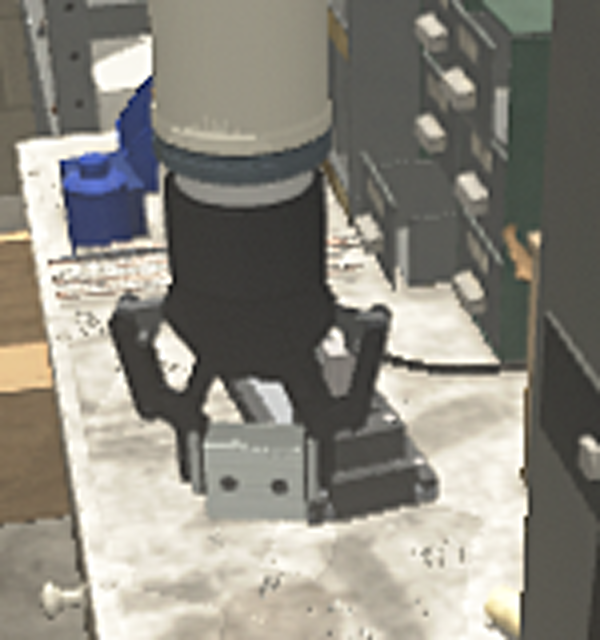

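Packer A is held level, with the jaws on its narrow sides. I'll turn, then carry it to bed y ≈ 25.

```bash

python3 -m creep '[[-0.005,0,-0.115,0,0,-8,0.5],[-0.004,0,-0.115,0,0,-8,0.5],[0,0,-0.115,0,0,-6,0.5],[0,0,-0.11,0,0,0,0.5],[0,0,0,18,7,0,0.5],[0,0,0,35,13,0,0.5],[0,0,0,38,14,0,0.5],[0,0,0,38,14,0,0.5],[0,0,0,38,14,0,0.5],[0,0,0,38,14,0,0.5]]' 60
python3 -c "
from h import *
go(527,156.5,193,1.70)"
```

```text
clock: 7.62
eef_pos: [489.5, 44.8, 314.4]
tcp_rot: [-3.121, -0.005, 1.714]
contact_force: [0.7, 0.4, -1.7]
opening: 0.602
t 7.62 pos [489.5  44.8 314.4] rot [-3.121 -0.005  1.714] op 0.602 F [ 0.7  0.4 -1.7]
turn(tool) [-0.02  -0.005  0.014] shift now [104.6  55.5 120.8] shift after turn [106.   51.5 121.4]
```

```bash

python3 -m creep '[[-0.01,-0.003,0.007,35,17,0,0.5],[-0.01,-0.002,0.007,30,15,0,0.5],[0,0,0,20,10,5,0.5],[0,0,0,12,6,15,0.5],[0,0,0,4,2,20,0.5],[0,0,0,0,0,0,0.5]]' 60
python3 -c "
from h import *
go(527,156.5,193,1.70)"
```

```text
clock: 8.12
eef_pos: [523.5, 165.3, 260.9]
tcp_rot: [-3.131, -0.0, 1.707]
contact_force: [-0.8, -0.4, -2.0]
opening: 0.597
t 8.12 pos [523.5 165.3 260.9] rot [-3.131 -0.     1.707] op 0.597 F [-0.8 -0.4 -2. ]
turn(tool) [-0.01  -0.     0.007] shift now [-9.2  2.9 67.9] shift after turn [-9.2  2.3 67.9]
```

```bash

python3 -m creep '[[-0.01,0,0.007,-8,2,0,0.5],[0,0,0,0,0,0,0.5]]' 60
python3 -c "
from h import *
go(527,156.5,193,1.70)"
```

```text
clock: 8.28
eef_pos: [525.4, 157.1, 257.7]
tcp_rot: [-3.136, 0.001, 1.701]
contact_force: [-0.0, 0.1, -0.6]
opening: 0.6
t 8.28 pos [525.4 157.1 257.7] rot [-3.136e+00  1.000e-03  1.701e+00] op 0.6 F [-0.   0.1 -0.6]
turn(tool) [-0.006  0.001  0.001] shift now [-0.7  1.9 64.7] shift after turn [-0.8  1.5 64.7]
```

```bash

python3 -m creep '[[-0.006,0,0,-1,1.5,12,0.5],[0,0,0,0,0,16,0.5],[0,0,0,0,0,8,0.5]]' 60
python3 -c "
from h import *
go(527,156.5,195,1.70)
f=grab_frame('side');crop(f,260,120,380,240,5,'s5.png')"
```

```text
clock: 8.53
eef_pos: [527.9, 153.2, 223.2]
tcp_rot: [3.138, 0.001, 1.697]
contact_force: [-0.3, -0.2, -1.1]
opening: 0.603
t 8.53 pos [527.9 153.2 223.2] rot [3.138e+00 1.000e-03 1.697e+00] op 0.603 F [-0.3 -0.2 -1.1]
turn(tool) [ 0.004  0.001 -0.003] shift now [ 3.4 -0.6 28.2] shift after turn [ 3.4 -0.5 28.2]
```

View pics/s5.png

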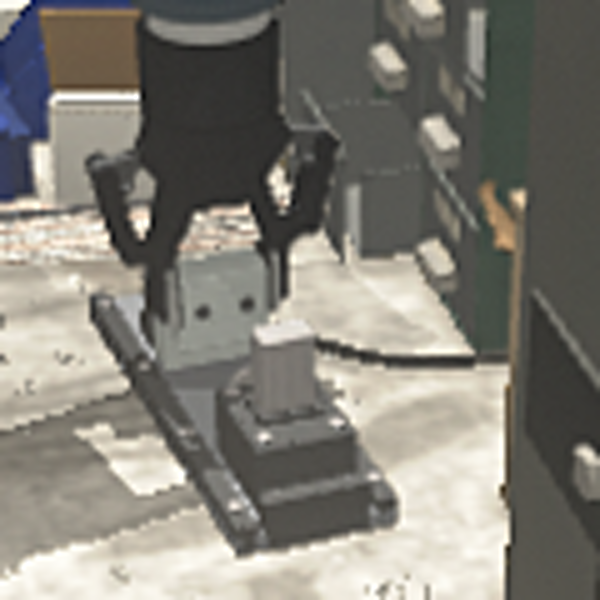

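Packer A is over the channel, at crop px (215,305), and in line. I'll lower it the last 28 mm.

```bash

python3 -m creep '[[0.004,0,0,3,-0.5,12,0.5],[0,0,0,0,0,8,0.5],[0,0,0,0,0,4,0.5],[0,0,0,0,0,2,0.5]]' 60
python3 -c "
from h import *
go(527,156.5,195,1.70)"
```

```text
clock: 8.92
eef_pos: [527.4, 154.7, 196.0]
tcp_rot: [3.142, 0.001, 1.695]
contact_force: [-0.8, -0.7, -2.2]
opening: 0.597
t 8.92 pos [527.4 154.7 196. ] rot [3.142e+00 1.000e-03 1.695e+00] op 0.597 F [-0.8 -0.7 -2.2]
turn(tool) [ 0.     0.001 -0.005] shift now [ 1.8 -0.2  1. ] shift after turn [ 1.8 -0.1  1. ]
```

```bash

python3 -m creep '[[0,0,-0.005,1,0,1.5,0.5],[0,0,0,0,0,1,0.5],[0,0,0,0,0,0.5,0.5]]' 60
python3 -c "
from h import *
go(527,156.5,195,1.70)"
```

```text
clock: 9.17
eef_pos: [527.6, 155.5, 195.0]
tcp_rot: [-3.141, 0.002, 1.701]
contact_force: [0.6, -0.1, -0.4]
opening: 0.6
t 9.17 pos [527.6 155.5 195. ] rot [-3.141e+00  2.000e-03  1.701e+00] op 0.6 F [ 0.6 -0.1 -0.4]
turn(tool) [-0.     0.002  0.001] shift now [ 1.1 -0.5  0. ] shift after turn [ 1.1 -0.5  0. ]
```

```bash

python3 -m creep '[[0,0,0,0,0,1.5,0.5],[0,0,0,0,0,1.5,0.5]]' 60
python3 -c "
from h import *
go(527,156.5,195,1.70)"
```

```text
clock: 9.33
eef_pos: [527.9, 155.6, 194.8]
tcp_rot: [-3.142, 0.002, 1.701]
contact_force: [-8.5, -3.6, 25.0]
opening: 0.6
t 9.33 pos [527.9 155.6 194.8] rot [-3.142e+00  2.000e-03  1.701e+00] op 0.6 F [-8.5 -3.6 25. ]
turn(tool) [-0.     0.002  0.001] shift now [ 1.  -0.7 -0.2] shift after turn [ 1.  -0.7 -0.2]
```

The 25 N reading shows the packer is on the floor. I'll release and raise.

```bash

python3 -m creep '[[0,0,0,0,0,-1,0],[0,0,0,0,0,0,0],[0,0,0,0,0,0,0],[0,0,0,0,0,-10,0],[0,0,0,0,0,-30,0],[0,0,0,0,0,-40,0],[0,0,0,0,0,-40,0],[0,0,0,-20,0,-20,0],[0,0,0,-38,0,0,0],[0,0,0,-38,0,0,0]]'
python3 -c "
from h import *
go(567.7,-251.2,182,1.55)
f=grab_frame('side');crop(f,260,120,380,240,5,'s6.png')
f=grab_frame('top');crop(f,120,190,270,270,5,'t6.png')"
```

```text
clock: 10.17
eef_pos: [540.6, 64.0, 346.8]
tcp_rot: [3.139, 0.001, 1.71]
contact_force: [0.5, -0.2, -1.3]
opening: 0.999
t 10.17 pos [540.6  64.  346.8] rot [3.139e+00 1.000e-03 1.710e+00] op 0.999 F [ 0.5 -0.2 -1.3]
turn(tool) [0.003 0.001 0.16 ] shift now [-315.8  -17.4  165.1] shift after turn [-314.6   33.6  164.8]
```

View pics/s6.png

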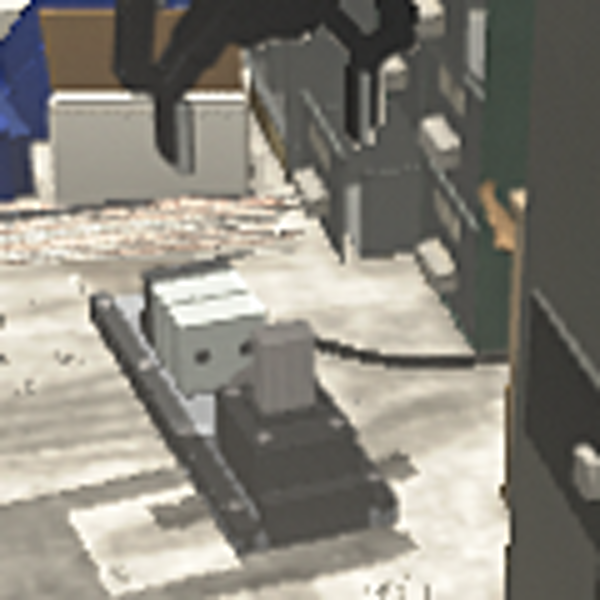

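View pics/t6.png

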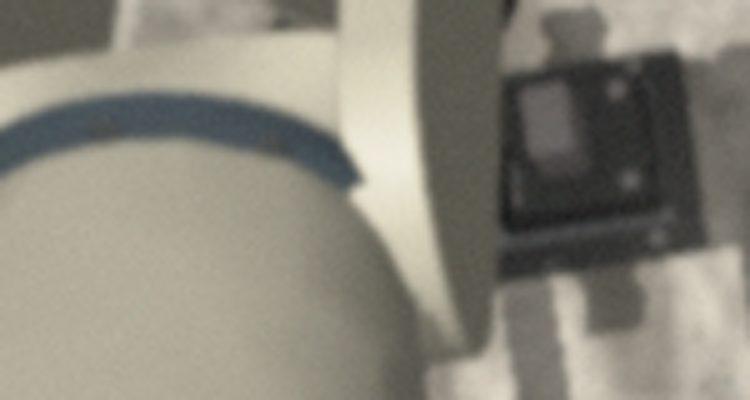

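The side view shows packer A upright right behind packer1, with its near face at (205,355) and in line. On to packer B.

```bash

python3 -m creep '[[0,0,0.08,-36,0,0,0],[0,0,0.08,-38,2,0,0],[0,0,0,-38,5,0,0],[0,0,0,-38,5,0,0],[0,0,0,-38,5,0,0],[0,0,0,-38,5,10,0],[0,0,0,-30,4,20,0],[0,0,0,-16,2,20,0],[0,0,0,-6,1,20,0],[0,0,0,0,0,0,0]]'
python3 -c "
from h import *
go(567.7,-251.2,184,1.55)"
```

```text
clock: 11.1
eef_pos: [572.8, -228.7, 280.9]
tcp_rot: [3.129, 0.001, 1.537]
contact_force: [-1.7, -0.1, -0.2]
opening: 1.001
t 11.1 pos [ 572.8 -228.7  280.9] rot [3.129e+00 1.000e-03 1.537e+00] op 1.001 F [-1.7 -0.1 -0.2]
turn(tool) [ 0.012  0.002 -0.013] shift now [-22.6  -5.5  96.8] shift after turn [-22.6  -4.6  96.9]
```

```bash

python3 -m creep '[[0.012,0,-0.013,-15,-4,10,0],[0,0,0,-7,0,20,0],[0,0,0,0,0,8,0],[0,0,0,0,0,0,0]]'
python3 -c "
from h import *
go(567.7,-251.2,184,1.55)
f=grab_frame('side');crop(f,260,160,400,320,4,'s7.png')
f=grab_frame('top');crop(f,300,180,450,300,5,'t7.png')"
```

```text
clock: 11.43
eef_pos: [569.0, -249.1, 244.3]
tcp_rot: [-3.141, 0.0, 1.55]
contact_force: [0.0, 0.4, -0.3]
opening: 0.999
t 11.43 pos [ 569.  -249.1  244.3] rot [-3.141  0.     1.55 ] op 0.999 F [ 0.   0.4 -0.3]
turn(tool) [-0.  0.  0.] shift now [-2.1 -1.3 60.3] shift after turn [-2.1 -1.3 60.3]
```

View pics/s7.png

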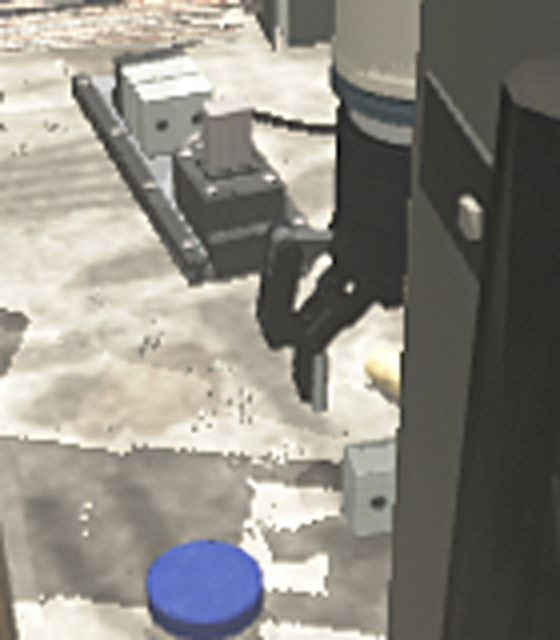

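View pics/t7.png

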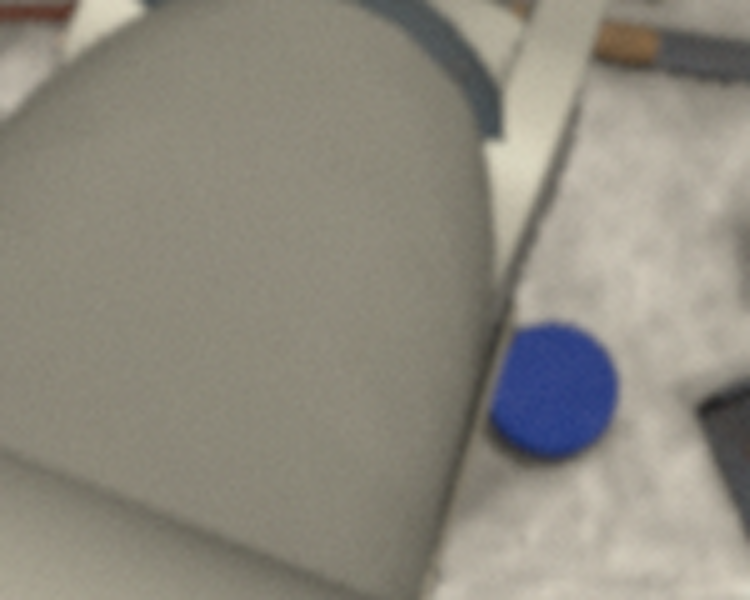

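In the side view the left finger (318,400) stands clear to the left of packer B's near edge (345,460), and the far side is hidden by the pillar. I'll descend to z ≈ 184.

```bash

python3 -m creep '[[0,0,0,-2,-1,18,0],[0,0,0,0,0,18,0],[0,0,0,0,0,14,0],[0,0,0,0,0,4,0]]'
python3 -c "
from h import *
go(567.7,-251.2,183,1.55)"
```

```text
clock: 11.87
eef_pos: [572.1, -249.0, 197.2]
tcp_rot: [3.131, 0.005, 1.553]
contact_force: [0.1, -0.1, 0.5]
opening: 1.003
t 11.87 pos [ 572.1 -249.   197.2] rot [3.131 0.005 1.553] op 1.003 F [ 0.1 -0.1  0.5]
turn(tool) [0.011 0.004 0.004] shift now [-2.2 -4.5 14.2] shift after turn [-2.3 -4.4 14.2]
```

```bash

python3 -m creep '[[0.011,0.004,0.004,-2,-3,8,0],[0,0,0,0,0,4,0],[0,0,0,0,0,0,0]]'
python3 -c "
from h import *
go(567.7,-251.2,183,1.55)"
```

```text
clock: 12.12
eef_pos: [569.7, -250.3, 185.4]
tcp_rot: [-3.141, 0.0, 1.55]
contact_force: [0.4, -0.5, 0.9]
opening: 1.001
t 12.12 pos [ 569.7 -250.3  185.4] rot [-3.141  0.     1.55 ] op 1.001 F [ 0.4 -0.5  0.9]
turn(tool) [-0.  0.  0.] shift now [-1.  -1.9  2.4] shift after turn [-1.  -1.9  2.4]
```

```bash

python3 -m creep '[[0,0,0,-1,-2,2,0],[0,0,0,0,0,0,0.5],[0,0,0,0,0,0.5,0.5],[0,0,0,0,0,0.5,0.5],[0,0,0,0,0,0,0.5]]' 60
python3 -c "
from h import *
go(567.7,-251.2,183,1.55)"
python3 -m creep '[[0,0,0,0,0,-25,0.5],[0,0,0,0,0,-40,0.5],[0,0,0,0,0,-40,0.5],[0,0,0,0,0,-20,0.5],[0,0,0,0,0,0,0.5]]' 60
python3 -c "
from h import *
p=np.array([530.2,131.2])-4*np.array([-0.129,0.9916]);print(p);go(p[0]+.5,p[1],195,1.70)
f=grab_frame('side');crop(f,260,100,400,260,4,'s8.png')"
```

```text
clock: 12.53
eef_pos: [568.1, -251.8, 184.1]
tcp_rot: [3.14, 0.001, 1.55]
contact_force: [0.6, 0.2, -1.6]
opening: 0.601
t 12.53 pos [ 568.1 -251.8  184.1] rot [3.14e+00 1.00e-03 1.55e+00] op 0.601 F [ 0.6  0.2 -1.6]
turn(tool) [ 0.002  0.001 -0.   ] shift now [ 0.6 -0.4  1.1] shift after turn [ 0.6 -0.4  1.1]
clock: 12.95
eef_pos: [566.5, -251.2, 311.0]
tcp_rot: [-3.137, -0.002, 1.55]
contact_force: [0.7, -0.4, -1.3]
opening: 0.601
[530.716  127.2336]
t 12.95 pos [ 566.5 -251.2  311. ] rot [-3.137e+00 -2.000e-03  1.550e+00] op 0.601 F [ 0.7 -0.4 -1.3]
turn(tool) [-0.005 -0.002 -0.15 ] shift now [377.4 -42.7 116.9] shift after turn [379.9  13.8 116. ]
```

View pics/s8.png

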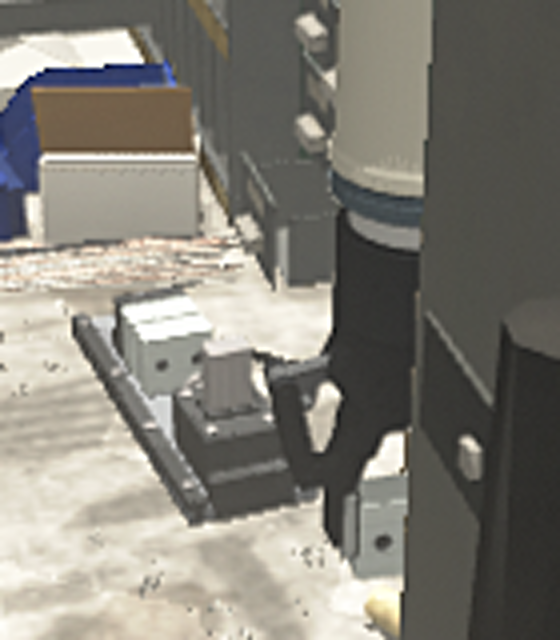

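Packer B is in the grip, so I'll carry it high over the post to bed y ≈ -4.

```bash

python3 -m creep '[[0,0,-0.075,0,0,-12,0.5],[0,0,-0.075,18,0,-12,0.5],[0,0,0,36,1,-10,0.5],[0,0,0,38,1,0,0.5],[0,0,0,38,1,0,0.5],[0,0,0,38,1,0,0.5],[0,0,0,38,1,0,0.5],[0,0,0,38,1,0,0.5],[0,0,0,38,1,0,0.5],[0,0,0,38,1,0,0.5]]' 60
python3 -c "
from h import *
go(531,127.2,195,1.70)"
```

```text
clock: 13.83
eef_pos: [526.9, 73.0, 327.7]
tcp_rot: [-3.118, -0.006, 1.696]
contact_force: [0.4, 0.1, -2.0]
opening: 0.603
t 13.83 pos [526.9  73.  327.7] rot [-3.118 -0.006  1.696] op 0.603 F [ 0.4  0.1 -2. ]
turn(tool) [-0.023 -0.006 -0.004] shift now [ 52.5  13.9 132.7] shift after turn [ 53.2  11.  132.7]
```

```bash

python3 -m creep '[[-0.012,-0.003,-0.002,24,6,0,0.5],[-0.011,-0.003,-0.002,14,4,0,0.5],[0,0,0,6,1,10,0.5],[0,0,0,0,0,15,0.5],[0,0,0,0,0,15,0.5],[0,0,0,0,0,5,0.5]]' 60
python3 -c "
from h import *
go(531,127.2,195,1.70)"
```

```text
clock: 14.33
eef_pos: [526.7, 126.9, 270.3]
tcp_rot: [-3.13, -0.0, 1.709]
contact_force: [-0.6, 0.1, -3.1]
opening: 0.6
t 14.33 pos [526.7 126.9 270.3] rot [-3.13  -0.     1.709] op 0.6 F [-0.6  0.1 -3.1]
turn(tool) [-0.012 -0.     0.009] shift now [-0.3  5.2 75.2] shift after turn [-0.2  4.3 75.3]
```

```bash

python3 -m creep '[[-0.012,0,0.009,0,3,10,0.5],[0,0,0,0,1,14,0.5],[0,0,0,0,0,6,0.5],[0,0,0,0,0,0,0.5]]' 60
python3 -c "
from h import *
go(531,127.2,195,1.70)"
```

```text
clock: 14.67
eef_pos: [527.9, 124.4, 232.3]
tcp_rot: [-3.131, 0.001, 1.697]
contact_force: [0.9, 0.2, -2.6]
opening: 0.601
t 14.67 pos [527.9 124.4 232.3] rot [-3.131e+00  1.000e-03  1.697e+00] op 0.601 F [ 0.9  0.2 -2.6]
turn(tool) [-0.011  0.001 -0.003] shift now [ 2.4  3.8 37.2] shift after turn [ 2.3  3.4 37.3]
```

```bash

python3 -m creep '[[-0.011,0,-0.003,2,3,8,0.5],[0,0,0,0,0,8,0.5],[0,0,0,0,0,2,0.5]]' 60
python3 -c "
from h import *
go(531,127.2,195,1.70)
f=grab_frame('side');crop(f,260,120,380,240,5,'s9.png')"
```

```text
clock: 14.92
eef_pos: [530.3, 125.3, 213.0]
tcp_rot: [-3.14, 0.001, 1.699]
contact_force: [-0.8, -0.1, -2.1]
opening: 0.598
t 14.92 pos [530.3 125.3 213. ] rot [-3.140e+00  1.000e-03  1.699e+00] op 0.598 F [-0.8 -0.1 -2.1]
turn(tool) [-0.002  0.001 -0.001] shift now [ 1.8  1.  18. ] shift after turn [ 1.8  0.9 18. ]
```

View pics/s9.png

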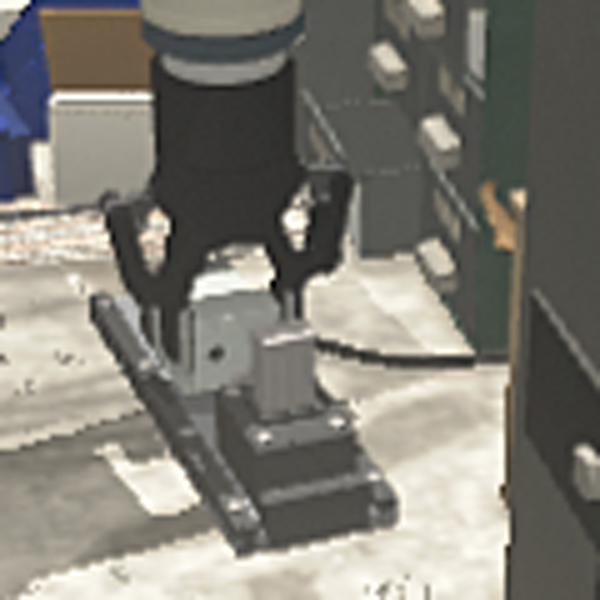

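Packer B, at (220,340), is low over the channel and in line. Lowering it now.

```bash

python3 -m creep '[[0,0,0,1.5,1,8,0.5],[0,0,0,0,0,6,0.5],[0,0,0,0,0,3,0.5],[0,0,0,0,0,1.5,0.5],[0,0,0,0,0,1,0.5]]' 60
python3 -c "
from h import *
go(531,127.2,195,1.70)"
```

```text
clock: 15.38
eef_pos: [531.9, 126.9, 195.9]
tcp_rot: [-3.141, 0.001, 1.698]
contact_force: [-6.0, -1.7, 15.7]
opening: 0.603
t 15.38 pos [531.9 126.9 195.9] rot [-3.141e+00  1.000e-03  1.698e+00] op 0.603 F [-6.  -1.7 15.7]
turn(tool) [-0.001  0.001 -0.002] shift now [ 0.4 -0.9  0.9] shift after turn [ 0.4 -0.9  0.9]
```

The force shows it's down. I'll release, raise, and go to the post with the jaws across its 30 mm width.

```bash

python3 -m creep '[[0,0,0,0,0,-1,0],[0,0,0,0,0,0,0],[0,0,0,0,0,0,0],[0,0,0,0,0,-10,0],[0,0,0,0,0,-30,0],[0,0,0,0,0,-40,0],[0,0,0,0,0,-40,0],[0,0,0,-20,0,-10,0],[0,0,0,-35,0,0,0],[0,0,0,-20,0,0,0]]'
python3 -c "
from h import *
go(542,44,235,1.70)
f=grab_frame('side');crop(f,260,120,380,240,5,'s10.png')"
```

```text
clock: 16.22
eef_pos: [541.8, 54.2, 337.4]
tcp_rot: [3.139, 0.001, 1.704]
contact_force: [-0.3, 0.6, 1.0]
opening: 1.003
t 16.22 pos [541.8  54.2 337.4] rot [3.139e+00 1.000e-03 1.704e+00] op 1.003 F [-0.3  0.6  1. ]
turn(tool) [0.002 0.001 0.004] shift now [-10.   -1.4 102.5] shift after turn [-10.2  -1.2 102.4]
```

View pics/s10.png

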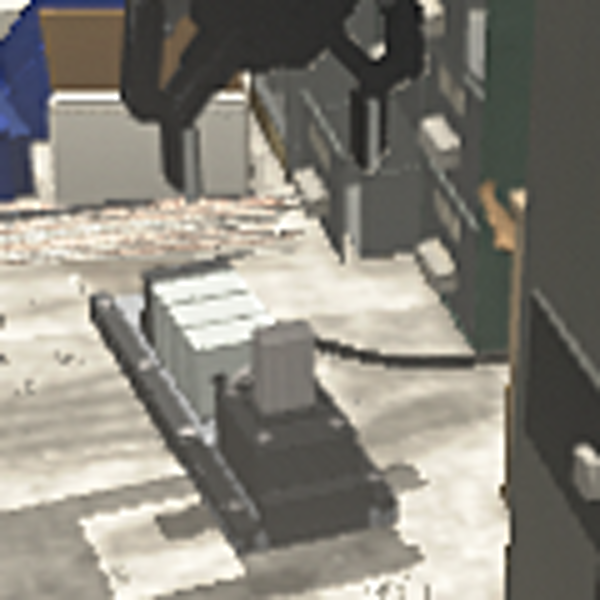

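All three packers stand in line, with white tops at crop px (195,285) to (240,325). I'll descend over the post.

```bash

python3 -m creep '[[0,0,0,-8,-1,15,0],[0,0,0,-2,0,20,0],[0,0,0,0,0,6,0],[0,0,0,0,0,0,0]]'
python3 -c "
from h import *
go(542,44,235,1.70)
f=grab_frame('side');crop(f,260,120,380,240,5,'s11.png')"
```

```text
clock: 16.6
eef_pos: [543.7, 39.6, 299.6]
tcp_rot: [3.133, 0.003, 1.699]
contact_force: [0.4, -0.1, 0.2]
opening: 0.998
t 16.6 pos [543.7  39.6 299.6] rot [3.133e+00 3.000e-03 1.699e+00] op 0.998 F [ 0.4 -0.1  0.2]
turn(tool) [ 0.009  0.003 -0.001] shift now [ 4.7 -1.7 64.6] shift after turn [ 4.6 -1.1 64.6]
```

View pics/s11.png

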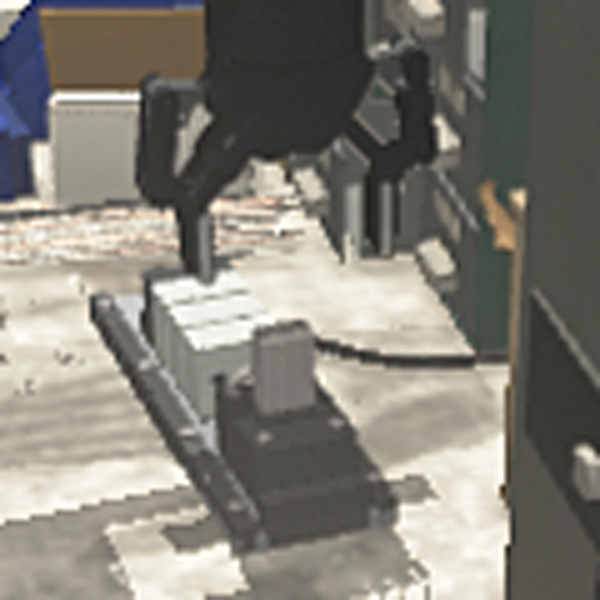

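```bash

python3 -m creep '[[0.009,0.003,0,4.5,-1,16,0],[0,0,0,0,0,18,0],[0,0,0,0,0,16,0],[0,0,0,0,0,8,0],[0,0,0,0,0,3,0]]'
python3 -c "
from h import *
go(542,44,235,1.70)"
```

```text
clock: 17.07
eef_pos: [543.5, 47.2, 239.1]
tcp_rot: [3.138, -0.001, 1.701]
contact_force: [0.7, 0.6, 1.0]
opening: 1.002
t 17.07 pos [543.5  47.2 239.1] rot [ 3.138e+00 -1.000e-03  1.701e+00] op 1.002 F [0.7 0.6 1. ]
turn(tool) [ 0.004 -0.001  0.001] shift now [-2.9 -2.   4.1] shift after turn [-2.9 -1.9  4.1]
```

```bash

python3 -m creep '[[0.004,-0.001,0,-3,-2,3,0],[0,0,0,0,0,0,0.7],[0,0,0,0,0,0,0.8],[0,0,0,0,0,0,0.8],[0,0,0,0,0,0,0.8],[0,0,0,0,0,0,0.8],[0,0,0,0,0,0,0.8]]' 90
python3 -c "
from h import *
go(542,44,235,1.70)
f=grab_frame('side');crop(f,260,120,380,240,5,'s12.png')"
```

```text
clock: 17.65
eef_pos: [542.3, 44.5, 237.5]
tcp_rot: [3.141, -0.0, 1.702]
contact_force: [1.7, 1.3, -11.5]
opening: 0.34
t 17.65 pos [542.3  44.5 237.5] rot [ 3.141 -0.     1.702] op 0.34 F [  1.7   1.3 -11.5]
turn(tool) [ 0.    -0.     0.002] shift now [-0.4 -0.4  2.5] shift after turn [-0.4 -0.4  2.5]
```

View pics/s12.png

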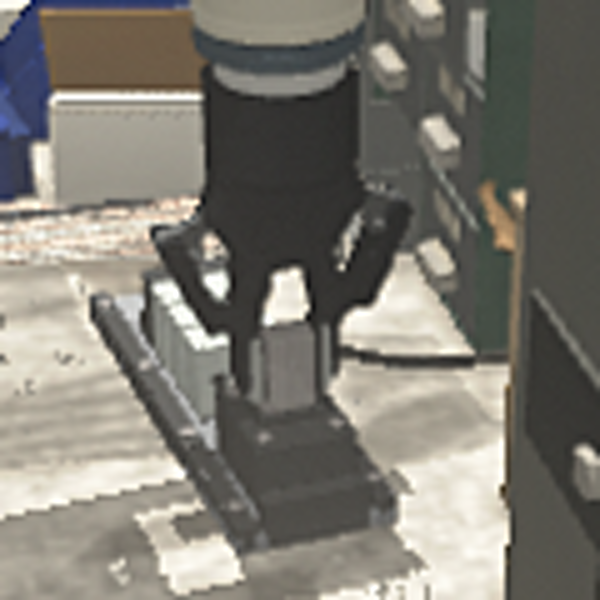

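The post is gripped: opening 0.34, about 29 mm. Now I'll push along tool +x, first about 20 mm, watching travel and force.

```bash
cat >> h.py <<'E'
def push():
    s=sense();ax=np.array([-0.129,0.9916])
    d=s["eef_pos"][:2]-np.array([542.3,44.5]);print("t %.2f travel %.1f lat %.1f z %.1f Fpush %.1f"%(s["clock"],d@ax,d@[.9916,.129],s["eef_pos"][2],-s["contact_force"][:2]@ax),s["contact_force"].round(1),s["tcp_rot"].round(3),round(s["opening"],3))
E
python3 -c "
from h import *
push()"
python3 -m creep '[[0,0,0,4,0,0,0.8],[0,0,0,6,0,0,0.8],[0,0,0,5,0,0,0.8]]' 
python3 -c "
from h import *
push()"
python3 -m creep '[[0,0,0,4,0,0,0.8],[0,0,0,2,0,0,0.8]]' 
python3 -c "
from h import *
push()"
```

```text
t 17.70 travel -0.0 lat 0.0 z 237.5 Fpush 0.6 [ 0.7 -0.5 -3.4] [ 3.141 -0.     1.702] 0.341
clock: 17.95
eef_pos: [540.4, 58.7, 237.5]
tcp_rot: [3.141, 0.002, 1.701]
contact_force: [1.2, -5.1, -3.0]
opening: 0.332
t 17.95 travel 14.4 lat 0.0 z 237.5 Fpush 5.2 [ 1.2 -5.1 -3. ] [3.141e+00 2.000e-03 1.701e+00] 0.332
clock: 18.12
eef_pos: [539.6, 65.5, 237.5]
tcp_rot: [3.141, 0.003, 1.702]
contact_force: [1.1, -7.3, -3.2]
opening: 0.339
t 18.12 travel 21.2 lat -0.0 z 237.5 Fpush 7.4 [ 1.1 -7.3 -3.2] [3.141e+00 3.000e-03 1.702e+00] 0.339
```

```bash

for i in 1; do :; done
python3 -m creep '[[0,0,0,2,0,0,0.8],[0,0,0,1,0,0,0.8]]' 
python3 -c "
from h import *
push()"
python3 -m creep '[[0,0,0,2,0,0,0.8],[0,0,0,1,0,0,0.8]]' 
python3 -c "
from h import *
push()"
python3 -m creep '[[0,0,0,2,0,0,0.8],[0,0,0,1,0,0,0.8]]' 
python3 -c "
from h import *
push()
f=grab_frame('side');crop(f,260,120,380,240,5,'s13.png')"
```

```text
clock: 18.28
eef_pos: [539.1, 68.9, 237.4]
tcp_rot: [3.141, 0.004, 1.703]
contact_force: [2.6, -8.0, -3.1]
opening: 0.336
t 18.28 travel 24.6 lat -0.0 z 237.4 Fpush 8.3 [ 2.6 -8.  -3.1] [3.141 0.004 1.703] 0.336
clock: 18.45
eef_pos: [538.7, 72.0, 237.5]
tcp_rot: [3.141, 0.006, 1.704]
contact_force: [1.5, -11.1, -3.1]
opening: 0.339
t 18.45 travel 27.7 lat 0.0 z 237.5 Fpush 11.2 [  1.5 -11.1  -3.1] [3.141 0.006 1.704] 0.339
clock: 18.62
eef_pos: [538.4, 74.6, 237.5]
tcp_rot: [3.141, 0.008, 1.704]
contact_force: [1.6, -11.1, -3.1]
opening: 0.34
t 18.62 travel 30.4 lat -0.0 z 237.5 Fpush 11.2 [  1.6 -11.1  -3.1] [3.141 0.008 1.704] 0.34
```

View pics/s13.png

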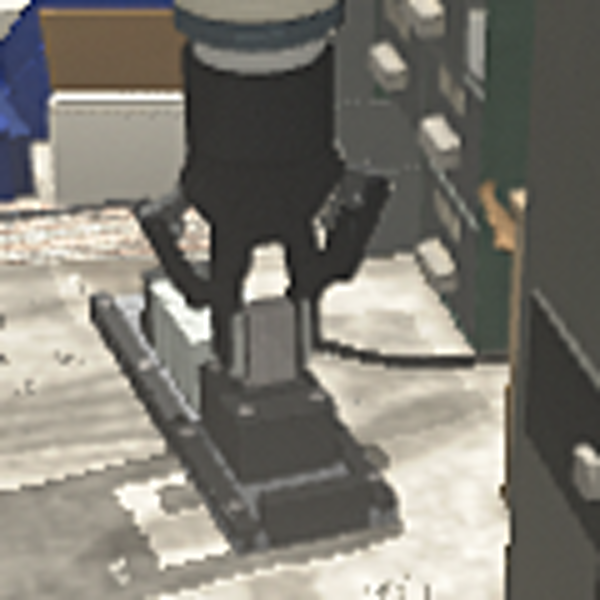

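The nose is bearing: 11 N push at 30 mm travel, against about 5.5 N with no stack contact. I'll go a few mm further to mid-range.

```bash

python3 -m creep '[[0,0,0,1,0,0,0.8],[0,0,0,1,0,0,0.8]]' 
python3 -c "
from h import *
push()"
python3 -m creep '[[0,0,0,1,0,0,0.8],[0,0,0,1,0,0,0.8]]' 
python3 -c "
from h import *
push()"
python3 -m creep '[[0,0,0,0,0,0,0.8],[0,0,0,0,0,0,0.8]]' 
python3 -c "
from h import *
push()"
```

```text
clock: 18.83
eef_pos: [538.2, 76.0, 237.5]
tcp_rot: [3.141, 0.011, 1.704]
contact_force: [2.6, -13.4, -3.0]
opening: 0.339
t 18.83 travel 31.8 lat -0.0 z 237.5 Fpush 13.6 [  2.6 -13.4  -3. ] [3.141 0.011 1.704] 0.339
clock: 19.0
eef_pos: [538.0, 77.2, 237.5]
tcp_rot: [3.141, 0.013, 1.704]
contact_force: [1.9, -12.4, -3.2]
opening: 0.337
t 19.00 travel 33.0 lat -0.0 z 237.5 Fpush 12.6 [  1.9 -12.4  -3.2] [3.141 0.013 1.704] 0.337
clock: 19.17
eef_pos: [538.1, 76.6, 237.5]
tcp_rot: [3.141, 0.015, 1.703]
contact_force: [3.2, -10.3, -3.6]
opening: 0.338
t 19.17 travel 32.4 lat -0.0 z 237.5 Fpush 10.6 [  3.2 -10.3  -3.6] [3.141 0.015 1.703] 0.338
```

The tool is tilted by 0.015 rad, so the fingertips lag the TCP by about 2.3 mm. Real slide travel is about 30 mm and the nose is only about 3-4 mm in. I'll straighten the tool and push a little further.

```bash

python3 -m creep '[[0,0.008,0,1,0,0,0.8],[0,0.008,0,1,0,0,0.8],[0,0.005,0,1,0,0,0.8]]' 
python3 -c "
from h import *
push()"
python3 -m creep '[[0,0.003,0,0.5,0,0,0.8],[0,0.002,0,0.5,0,0,0.8]]' 
python3 -c "
from h import *
push()"
```

```text
clock: 19.42
eef_pos: [538.0, 77.8, 237.5]
tcp_rot: [3.141, -0.001, 1.705]
contact_force: [3.4, -15.6, -2.6]
opening: 0.337
t 19.42 travel 33.6 lat -0.0 z 237.5 Fpush 15.9 [  3.4 -15.6  -2.6] [ 3.141e+00 -1.000e-03  1.705e+00] 0.337
clock: 19.58
eef_pos: [538.0, 77.3, 237.5]
tcp_rot: [3.141, -0.002, 1.705]
contact_force: [2.5, -13.4, -3.6]
opening: 0.341
t 19.58 travel 33.0 lat -0.0 z 237.5 Fpush 13.7 [  2.5 -13.4  -3.6] [ 3.141e+00 -2.000e-03  1.705e+00] 0.341
```

Slide travel is now about 33 mm with a 14-16 N push. Geometry and force both put the nose about 6.5-7 mm in. Next I'll check stability while holding and take a picture.

```bash
python3 -c "
from h import *
for i in range(8):
  f=grab_frame('side');push()
crop(f,260,120,380,240,5,'s14.png')
t=grab_frame('top');crop(t,120,170,440,290,2,'t14.png')
j=ray(t,(0,0),48)
hsv=cv2.cvtColor(t['color'],cv2.COLOR_RGB2HSV)[180:300,390:440];m=cv2.inRange(hsv,(105,120,60),(130,255,255));mm=cv2.moments(m,True);print('jar',ray(t,(mm['m10']/mm['m00']+390,mm['m01']/mm['m00']+180),48))
"
```

```text
t 19.63 travel 33.0 lat -0.0 z 237.5 Fpush 14.0 [  2.6 -13.7  -2.8] [ 3.141e+00 -2.000e-03  1.705e+00] 0.337
t 19.68 travel 33.0 lat -0.0 z 237.5 Fpush 13.8 [  2.8 -13.5  -2.6] [ 3.141e+00 -2.000e-03  1.705e+00] 0.336
t 19.73 travel 33.0 lat -0.0 z 237.5 Fpush 13.3 [  3.  -13.   -3.1] [ 3.141e+00 -2.000e-03  1.705e+00] 0.338
t 19.78 travel 33.0 lat -0.0 z 237.5 Fpush 14.4 [  2.3 -14.2  -3.1] [ 3.141e+00 -2.000e-03  1.705e+00] 0.339
t 19.83 travel 33.1 lat -0.0 z 237.5 Fpush 14.6 [  2.9 -14.3  -3.3] [ 3.141e+00 -2.000e-03  1.705e+00] 0.341
t 19.88 travel 33.0 lat -0.0 z 237.5 Fpush 13.6 [  3.4 -13.2  -2.5] [ 3.141e+00 -2.000e-03  1.705e+00] 0.339
t 19.93 travel 33.1 lat -0.0 z 237.5 Fpush 13.9 [  2.4 -13.8  -2.9] [ 3.141e+00 -2.000e-03  1.705e+00] 0.342
t 19.98 travel 33.1 lat -0.0 z 237.5 Fpush 14.3 [  1.8 -14.2  -3. ] [ 3.141e+00 -2.000e-03  1.705e+00] 0.34
jar [ 448.07877475 -323.49694059   48.        ]
```

View pics/s14.png

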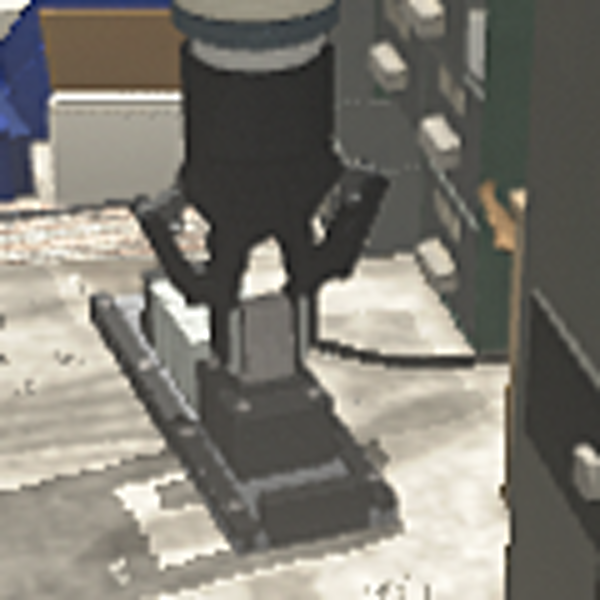

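View pics/t14.png

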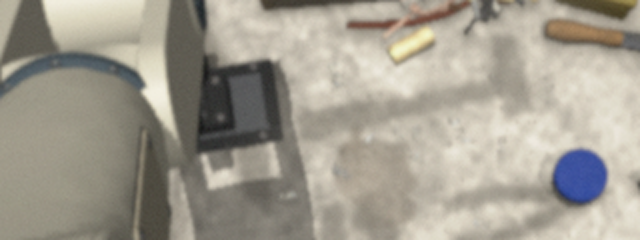

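The hold is steady: travel is constant at 33.0-33.1 mm and the push is 13.3-14.6 N. The force rose about 0.9-1.1 N per mm, so the spring is giving and not bottomed. The packers are upright, and the jar reads within 2 mm of where it was. Handing in.

```bash
python3 -c "
from h import *
print(job.sign_off());push()"
```

```text
the job is handed in; nothing more can be done
None
the job is handed in; nothing more can be done
```

I stood both bench packers behind the first one and handed the job in at about 20 s, with the gripper still holding the slide against the stack. No verdict was reported.

- **Packers:** One extra packer would have needed about 50 mm of slide travel, more than the 43 mm it has, so both were needed. With all three in place, the side view showed them upright and in line. In the final view the gripper and slide partly hide them; the part still visible looked undisturbed.
- **Hold:** I gripped the post and pushed the slide to about 33 mm. In the last checks the pose was steady and the push held at 13.3–14.6 N.
- **Nose:** It should be about 6.5–7 mm in (allowed 2.5–13 mm). That comes from travel and force, which agree to about 1.5 mm. The arm hid it from the top camera and I could not make it out in the side view, so I never saw it directly.
- **Stop force:** I could not measure the stop's contact force directly. From the push force I put the nose's force on the stack at roughly 8 N.
- **Bystanders:** The jar's measured position changed by about 2 mm, which is within the calibration error. I did not re-measure the tape measure at the end, but the arm's path stayed well away from it.
- **Problem on the way:** The arm drifted up while holding still, so I regripped the first bench packer twice before lifting it; one of those grips touched the bench with 17 N.

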